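Check the marked pad of a mouthguard with a sprung pen gauge

TASK

Lift the blue mouthguard case's flip-top lid all the way open, bringing it gently against its stop, then take the orange pen gauge out of its grey stand and hold it upright with its brass tip on the red dot of the white mouthguard, pressing lightly so that the sprung tip is pushed about half-way in. Finish while still holding the gauge there like that, with the lid open; do not jab the mouthguard, and leave the other things on the bench where they are.

Things in the scene. Friction and masses are not known exactly. Their poses are not given: they have to be found in the camera images.
- lid (a joint): Angle of the case's lid about its hinge, rad: 0 shut, 2.1 fully open (leaning back against its stop, 30 degrees past upright). The hinge is stiff (about 0.035 N m), so the lid stays where it is left. It starts shut or slightly ajar.
- lid_tab (a point): Where to pinch the lid: the white thumb tab that juts out from the middle of the lid's free edge. The tab is 16 mm wide (along the case's y), 8 mm thick, and juts out 28 mm beyond the lid's edge; this point lies in it, 17 mm beyond that edge and 105 mm from the hinge line. The point's axes turn with the lid: y along the hinge, -x from the hinge out to the tab.
- lid_hinge (a point): Middle of the hinge line, on the far (+x) upper rim of the case, 31 mm above the bench. The hinge line runs along the point's y; the lid (88 mm from hinge to free edge, 96 mm wide, 6 mm thick) turns about +y as it opens, so its free edge goes up and over towards the case's +x. The point lies at the lid's underside; the tab point is 3 mm above the underside.
- case: Blue hard-plastic mouthguard case, 88 mm (x) by 96 mm (y), 30 mm high without lid, 3 mm walls and floor, open on top under the lid, stuck to the bench. Origin: centre of its underside. Its x points from the tab side to the hinge side.
- guard: White hard-shell mouthguard, a U-shaped arch about 61 mm long by 63 mm wide, fixed inside the case under the lid. Flat biting pads 16 mm wide, their top 18 mm above the bench, with a 4 mm higher lip along the outer edge. Origin: centre of its underside, its x along the arch with the closed end at +x.
- dot (a point): Centre of the red dot, 14 mm across, on the flat top of one pad of the mouthguard, 18 mm above the bench. z up.
- stand: Grey block stand for the gauge, 64 by 64 mm, 72 mm high, fixed on the bench, with an upright through-hole 22 mm wide in the middle. Origin: centre of its underside.
- probe: The pen gauge, loose, about 90 g, standing upright in the stand, the black flange (30 mm across, 6 mm thick) resting on the stand's top. Origin: on the axis, at the flange's underside; z runs up along the pen. Above the flange an orange round handle 16 mm thick reaches up to 90 mm above the origin; below it a steel barrel 16 mm thick tapers from 28 mm to its end 40 mm below the origin, and from that the brass tip sticks out 16 mm more.
- probe_grip (a point): On the gauge's axis half-way up the orange handle (16 mm thick), 50 mm above the body's origin and 106 mm above the point of the tip when it is out. z runs up along the pen.
- probe_tip (a point): The very end of the gauge's round brass tip (6 mm thick); it moves with the tip.
- plunger (a joint): How far the gauge's sprung tip is pushed in, m: 0 out, 0.012 fully in (bottomed). It is half-way in at 0.006. The spring takes 0.5 N to start moving, 2 N at half-way and 3.5 N at the bottom.
- bottle: Bystander: stainless steel bottle, 68 mm thick, 190 mm high. Origin: centre of its underside.
- balm: Bystander: white jar with green lid, 60 mm thick, 55 mm high. Origin: centre of its underside.
- tape: Bystander: roll of white tape, 90 mm across, 38 mm high. Origin: centre of its underside.
- strengthener: Bystander: aluminium grip strengthener lying flat, about 92 by 126 mm, 22 mm high. Origin: centre of its underside.
- dish: Bystander: white ceramic dish, 110 mm across, 30 mm high. Origin: centre of its underside.
- ball_center (a point): Bystander: centre of the grey massage ball, 62 mm thick, lying in the dish.
Not all that is in view belongs to the job. Of the things like the case, leave any that is brown or pink; of the rest the larger one is meant.

How it is judged:
By the outcome, as a careful person would: the job done as asked, in the order asked, and still so for the second after the job is handed in, while the arm keeps its last pose, push and grip.
It also fails if it takes over 69 s, if anything falls off the work surface, if the arm or the gripper's body presses on something with over 40 N, if the wrist force passes 120 N, or if a joint passes its speed limit or range.

ROBOT

A 7-joint arm with a two-finger parallel gripper is mounted at the origin on the work surface. World frame = base frame: x ahead of the robot, y to its left, z up, the work surface at z = 0. Lengths are in m, angles in rad, forces in N, time in s.
With the tool pointing down it reaches from about 0.425 to 0.875 m from the base axis. Payload 9.9 kg.
Tool frame: the origin (TCP) lies on the centre line of the jaws, within the pads' length; the fingertips stand env.finger_overhang ahead of it and the grasp point (between the pads) lies 5 mm behind it (env.finger_overhang is the distance from the TCP to the fingertips, in m); y points along the fingers, x is the direction in which the jaws open and shut, and the axes are right-handed (so a half turn about y gives the same grasp; the last joint's range is limited). The gripper opens to 85 mm and grips with 20 to 120 N. Pads are 22 mm wide; open, the fingers measure 114 mm over their backs; the gripper's body (76 mm by 85 mm) begins 54 mm behind the grasp point. The pads swing forward as they close: fully open they stand 13 mm farther back than shut.
Start: joints at [-1.193, 0.576, 0.025, 1.437, -0.015, 1.129, -0.057], TCP at [0.301, 0.604, 0.245] pointing down, gripper open.
Joint ranges: [-2.76, 2.76], [-0.34, 2.15], [-1.52, 1.57], [0.19, 2.46], [-1.09, 4.23], [0.17, 1.99], [-2.82, 2.82]. Speed limits (rad/s): [2.22, 2.22, 3.01, 3.01, 3.14, 3.14, 3.14].

INTERFACE

Orientations are given as [roll, pitch, yaw] about the fixed x, y, z axes, in that order (R = Rz(yaw) Ry(pitch) Rx(roll)).
In Python, from plant import env gives the robot as it stands.
- The arm moves only by the tool jog_arm, never from a script. Its argument "targets" is one flat list of numbers, 7 for each row, row after row: the shift along the world's x, y, z in mm, then the turn, a rotation vector about the world's x, y, z in rad, then the opening, from 0 (shut) to 1 (fully open). A call has 1 to 20 rows; each row is the pose to reach, as a shift and turn from the pose commanded when the call began; what a row does not reach only later rows make up. A row lasts 1/12 s, in which the tool goes at most 41.7 mm and 7.16 degrees, less where a joint would pass 70% of its speed; a pose out of reach is approached as far as the arm can. A call with a gripper value outside its range is refused whole. The fingers move at their own pace and stop on an object; the grip force is fixed at half the most. Time passes only in rows, so rows that repeat a pose let the fingers close. It gives the time, the measured TCP pose, the force and the opening at its end, in the units of the state.
- env.get_state(): the state, without advancing time (a new reading comes with each control period).
- env.camera(name): name is "side" or "top" or "wrist"; returns (picture, depth): 420x560x3 uint8, red, green, blue; 420x560 float32, m along the optical axis (not along the pixel's ray), 0 where there is no reading.
- env.calibration(name): a dict with "camera_matrix" (3x3 intrinsics, pixels), "R" (3x3) and "t" (3): a world point X has camera coordinates R X + t. Camera axes: x right, y down, z forward; pixel columns grow to the right and rows downward; lengths in m; the calibration is good to about 2 mm. A picture is of the moment at which its call begins: read the wrist's pose just before it. calibration takes no time and is no camera call; for the wrist camera it gives the pose at the moment of the call.
- env.job_done(): hands the job in, once; it reports no verdict.
Trained networks look in the newest picture that a camera, given by its name, has taken for a name from the list of things; names that differ only in an ending like _2 or _b are one class to them, and where a whole thing is asked for, a point or a joint stands for the part that bears it (a point fixed in the world has none). Each returns a list of dicts, best first, with "conf" (0 to 1); they miss things now and then, are a little off and sometimes report something else, mostly with a low value. They report only what shows in the picture. A call takes as long as a camera call. They do not tell look-alikes from the thing itself.
- env.search_frame(camera, label): "position" ([x, y, z] in m, in world coordinates, good to about 4 mm: the middle of the surface that is visible of it).
The state is a dict: "time": time; "q": joint angles; "joint_velocities": joint speeds; "joint_torque": joint torques, N m; "ee_pos": TCP position; "tcp_rot": TCP orientation; "force": force on the tool from outside, world axes, zero at the start; "moment": the same for the moment, N m; "opening": finger opening in m.
Only numpy, scipy, OpenCV 4.12 (cv2) and the standard library are available. Lean on these libraries where they do the work, as an engineer would, in place of code of your own. Each camera call takes 0.05 s, during which the arm holds its last target.

## Working session

There is one attempt and no reset: what is moved stays moved. The work goes in short steps, Python scripts to look and compute and a tool call to move; the robot and the scene stay as the last step left them, time stands still between calls to the robot, and variables do not carry over. Pictures are saved under pics/ and viewed, and the job is handed in when it is done.

Besides the shell and the picture viewer there is one more tool, called after "Call:" as name(argument=value, ...) on one line, values as JSON. jog_arm: Moves the arm, as the interface text tells. Its arguments: {"type":"object","properties":{"targets":{"type":"array","items":{"type":"number"}}},"required":["targets"]}

```bash
ls; mkdir -p pics; cat > h.py <<'E'
import numpy as np, cv2
from plant import env
def snap(name,fn):
    p,d=env.camera(name); c=env.calibration(name)
    cv2.imwrite('pics/'+fn+'.png',p[:,:,::-1]); np.savez('pics/'+fn+'.npz',p=p,d=d,K=c['camera_matrix'],R=c['R'],t=c['t'])
    return p,d,c
def load(fn):
    z=np.load('pics/'+fn+'.npz'); return z
def world(z,u=None,v=None):
    d=z['d'];K=z['K'];R=z['R'];t=z['t']
    vv,uu=np.mgrid[0:d.shape[0],0:d.shape[1]]
    X=np.stack([(uu-K[0,2])/K[0,0]*d,(vv-K[1,2])/K[1,1]*d,d],-1)
    return (X-t)@R
E
python3 - <<'E'
from h import *
s=env.get_state()
for k in s: print(k,np.round(s[k],3))
print(env.finger_overhang)
snap('top','top0');snap('side','side0')
E
```

```text
pics
time 0.0
q [-1.193  0.577  0.025  1.438 -0.015  1.129 -0.057]
joint_velocities [-0.001  0.001  0.001  0.001  0.     0.001  0.001]
joint_torque [-0.0000e+00 -7.6575e+01  2.2500e+00 -2.8597e+01  1.5000e-02  1.3000e-02
 -0.0000e+00]
ee_pos [0.301 0.604 0.244]
tcp_rot [-1.571  0.002  1.109]
force [-0.035  0.139 -0.323]
moment [ 0.019 -0.005 -0.018]
opening 0.085
0.014
```

View pics/top0.png

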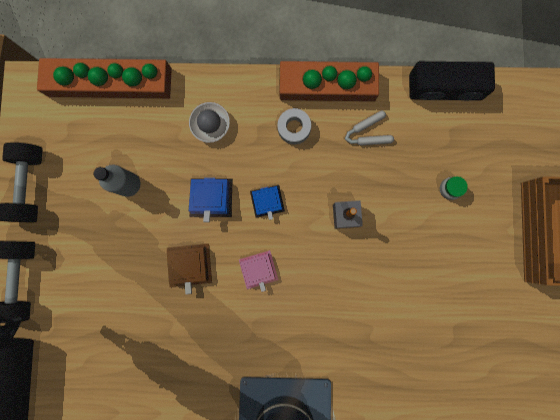

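View pics/side0.png

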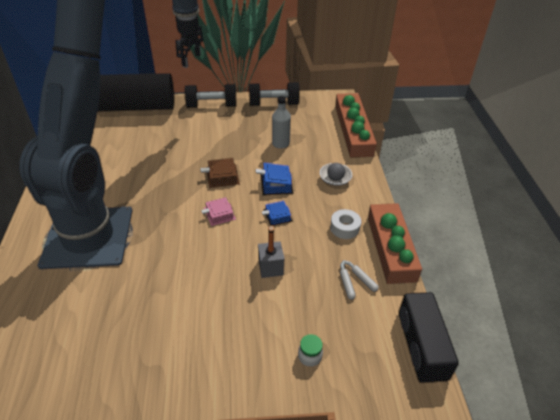

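Candidates in top view: a blue case at (210,198), a smaller blue case at (267,201), a brown one at (188,266) and a pink one at (258,270). The larger blue one at (210,198) fits the description. I'll confirm it in an enlarged crop and measure it.

```bash
python3 - <<'E'
from h import *
z=load('top0');W=world(z)
p=z['p']
cv2.imwrite('pics/crop0.png',cv2.resize(p[160:260,170:380],None,fx=3.8,fy=3.8,interpolation=cv2.INTER_CUBIC)[:,:,::-1])
for n,(u,v) in dict(big=(210,195),tab=(207,215),small=(267,201),pen=(351,213),standc=(340,222),bottle=(102,173)).items(): print(n,W[v,u].round(3))
for cam in ['top','side']:
  for l in ['lid_tab','case','lid_hinge','stand','probe','probe_grip']:
    r=env.search_frame(cam,l); print(cam,l,[(np.round(a['position'],3).tolist(),round(a['conf'],2)) for a in r])
print(z['K'],(-z['R'].T@z['t']).round(3))
E
```

```text
big [0.576 0.201 0.049]
tab [0.524 0.206 0.058]
small [0.566 0.056 0.026]
pen [ 0.528 -0.147  0.16 ]
standc [ 0.512 -0.131  0.072]
bottle [0.606 0.425 0.192]
top lid_tab [([0.575, 0.206, 0.045], 0.9), ([0.385, 0.074, 0.027], 0.74), ([0.565, 0.053, 0.026], 0.65), ([0.395, 0.256, 0.043], 0.6)]
top case [([0.57, 0.054, 0.026], 0.97), ([0.396, 0.252, 0.041], 0.95), ([0.386, 0.074, 0.029], 0.76), ([0.57, 0.201, 0.043], 0.67)]
top lid_hinge [([0.39, 0.257, 0.036], 0.93), ([0.388, 0.074, 0.029], 0.82), ([0.575, 0.209, 0.047], 0.59), ([0.571, 0.058, 0.028], 0.56)]
top stand [([0.527, -0.149, 0.071], 0.85)]
top probe [([0.534, -0.15, 0.097], 0.62)]
top probe_grip []
side lid_tab [([0.391, 0.07, 0.029], 0.95), ([0.392, 0.252, 0.039], 0.83), ([0.573, 0.202, 0.048], 0.8), ([0.569, 0.052, 0.032], 0.78)]
side case [([0.387, 0.055, 0.027], 0.8), ([0.573, 0.041, 0.025], 0.67), ([0.572, 0.188, 0.045], 0.64), ([0.397, 0.228, 0.032], 0.55)]
side lid_hinge [([0.563, 0.051, 0.029], 0.8), ([0.379, 0.068, 0.029], 0.78), ([0.392, 0.25, 0.039], 0.74), ([0.572, 0.202, 0.05], 0.57)]
side stand [([0.532, -0.182, 0.064], 0.85), ([0.572, 0.202, 0.047], 0.41)]
side probe [([0.61, -0.442, 0.056], 0.72), ([0.537, -0.158, 0.111], 0.53)]
side probe_grip [([0.533, -0.158, 0.106], 0.45)]
[[472.84634583   0.         285.53968927]
 [  0.         472.84634583 196.9339062 ]
 [  0.           0.           1.        ]] [ 0.445 -0.014  1.255]
```

View pics/crop0.png

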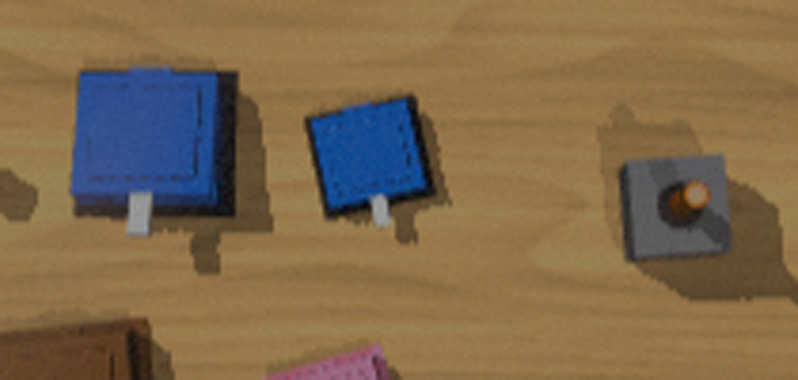

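The larger blue case sits at crop (145,140), top px (210,198). Its lid is slightly ajar and its white tab is at crop (140,213). Next I'll fit the lid plane and measure the stand and pen.

```bash
python3 - <<'E'
from h import *
for fn,(u0,u1,v0,v1) in dict(top0=(180,240,165,225),side0=(248,300,155,200)).items():
    z=load(fn);W=world(z);p=z['p'].astype(int)
    m=np.zeros(p.shape[:2],bool);m[v0:v1,u0:u1]=1
    b=m&(p[:,:,2]>p[:,:,0]+50)&(z['d']>0)
    P=W[b]; 
    # plane RANSAC via robust iter
    best=None;rng=np.random.default_rng(0)
    for i in range(300):
        a=P[rng.choice(len(P),3,False)];n=np.cross(a[1]-a[0],a[2]-a[0]);l=np.linalg.norm(n)
        if l<1e-5: continue
        n/=l
        if abs(n[2])<.85: continue
        k=(abs((P-a[0])@n)<.002).sum()
        if best is None or k>best[0]:best=(k,a[0],n)
    _,a,n=best;Q=P[abs((P-a)@n)<.003];c=Q.mean(0);n=np.linalg.svd(Q-c)[2][2];n*=np.sign(n[2])
    r=cv2.minAreaRect((Q[:,:2]*1000).astype(np.float32))
    print(fn,len(P),len(Q),c.round(4),n.round(4),'tilt',np.arccos(n[2]),'az',np.degrees(np.arctan2(-n[1],-n[0])),r, 'rms',((Q-c)@n).std())
    w=m&(p.min(2)>120)&(p.max(2)-p.min(2)<40)&(z['d']>0)
    T=W[w]; T=T[T[:,2]>.035];print('tab',len(T),np.median(T,0),T.min(0),T.max(0))
    o=b; 
# pen & stand
for fn,(u0,u1,v0,v1) in dict(top0=(320,380,190,240),side0=(250,295,220,280)).items():
    z=load(fn);W=world(z);p=z['p'].astype(int)
    P=W[v0:v1,u0:u1].reshape(-1,3);C=p[v0:v1,u0:u1].reshape(-1,3)
    S=P[(abs(P[:,2]-.072)<.003)];print(fn,'stand',cv2.minAreaRect((S[:,:2]*1000).astype(np.float32)))
    O=P[(P[:,2]>.09)&(C[:,0]>C[:,2]+25)];print('pen',len(O),O.mean(0).round(4),O.max(0).round(4)); 
    O=O[O[:,2]>.155];print(len(O),O.mean(0) if len(O) else '')
E
```

```text
top0 1209 835 [0.5784 0.2071 0.0478] [ 0.2132 -0.0015  0.977 ] tilt 0.2148053452122762 az 179.59818191251694 ((579.4507446289062, 207.74293518066406), (85.58702087402344, 94.34841918945312), 0.98570317029953) rms 0.0015875991230562003
tab 58 [0.52126224 0.20749665 0.0596008 ] [0.50833818 0.20108639 0.05234824] [0.53456445 0.21465268 0.06791286]
side0 615 308 [0.5772 0.2028 0.0473] [ 0.2326 -0.0189  0.9724] tilt 0.23551522579847856 az 175.34692113081164 ((578.2886352539062, 203.4395294189453), (93.69451904296875, 86.09051513671875), 88.613037109375) rms 0.0016264546491887764
tab 37 [0.52298746 0.20559738 0.05775957] [0.50949474 0.19553009 0.04479862] [0.58855158 0.2534285  0.06456176]
top0 stand ((534.7931518554688, -151.26019287109375), (64.12870788574219, 64.00333404541016), 5.0839643478393555)
pen 69 [ 0.5256 -0.1376  0.2447] [ 0.5425 -0.0142  1.2546]
46 [ 0.52293534 -0.13323277  0.30446196]
side0 stand ((534.0325927734375, -152.35226440429688), (64.27182006835938, 70.27366638183594), 4.85482931137085)
pen 134 [ 0.5314 -0.1823  0.1606] [ 0.5401 -0.1417  1.0772]
35 [ 0.52663428 -0.25324251  0.26599355]
```

Call:
jog_arm(targets=[212,-396,-30,0,0,0.462,1,212,-396,-30,0,0,0.462,1,212,-396,-30,0,0,0.462,1,212,-396,-30,0,0,0.462,1,212,-396,-30,0,0,0.462,1,212,-396,-30,0,0,0.462,1,212,-396,-30,0,0,0.462,1,212,-396,-30,0,0,0.462,1,212,-396,-30,0,0,0.462,1,212,-396,-30,0,0,0.462,1,212,-396,-30,0,0,0.462,0.5,212,-396,-30,0,0,0.462,0.5,212,-396,-30,0,0,0.462,0.5,212,-396,-30,0,0,0.462,0.5,212,-396,-30,0,0,0.462,0.5])

```text
time: 1.95
ee_pos: [0.5122, 0.2098, 0.2154]
tcp_rot: [-1.571, -0.001, 1.573]
force: [-0.3, 0.1, -0.6]
opening: 0.0426
```

```bash
python3 - <<'E'
from h import *
snap('wrist','w1')
s=env.get_state()
for k in ['time','q','ee_pos','tcp_rot','force','opening']: print(k,np.round(s[k],4))
c=env.calibration('wrist');print((-c['R'].T@c['t']),c['R'][2])
E
```

```text
time 2.0
q [-0.4338  0.4244 -0.0573  1.803   0.0289  0.9148  1.0698]
ee_pos [0.5121 0.2099 0.2154]
tcp_rot [-1.5707e+00 -7.0000e-04  1.5735e+00]
force [-0.6519 -0.6812  0.6754]
opening 0.0427
[0.44473197 0.20971807 0.34347683] [ 0.26683739  0.00241154 -0.96373855]
```

View pics/w1.png

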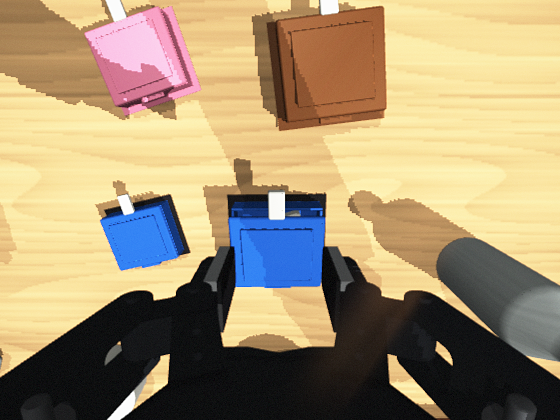

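The wrist view shows the target lid at (277,250), its tab at (277,205) and the gap under the free edge at (277,210). I'll measure the tab and the yaw from this picture.

```bash
python3 - <<'E'
from h import *
z=load('w1');W=world(z);p=z['p'].astype(int)
m=np.zeros(p.shape[:2],bool);m[185:225,260:295]=1
w=m&(p.min(2)>150)&(p.max(2)-p.min(2)<60)
T=W[w];T=T[T[:,2]>.04]
print(len(T),np.median(T,0).round(4),np.percentile(T,2,axis=0).round(4),np.percentile(T,98,axis=0).round(4))
m[:]=0;m[218:290,225:330]=1
b=m&(p[:,:,2]>p[:,:,0]+60)
Q=W[b];c=np.median(Q,0)
for i in range(6):
    n=np.linalg.svd(Q-c,full_matrices=False)[2][2];n*=np.sign(n[2]);Q=Q[abs((Q-c)@n)<.004 if i<3 else abs((Q-c)@n)<.002];c=Q.mean(0)
print(len(Q),c.round(4),n.round(4),np.arcsin(n[0]))
# free edge yaw: min-x boundary
r=cv2.minAreaRect((Q[:,:2]*1000).astype(np.float32));print(r)
print(Q[:,1].min(),Q[:,1].max(),Q[:,0].min(),Q[:,0].max())
for l in ['lid_tab','lid_hinge']: print(l,[(np.round(a['position'],3).tolist(),round(a['conf'],2)) for a in env.search_frame('wrist',l)])
E
```

```text
446 [0.5214 0.2093 0.0583] [0.5079 0.2017 0.0547] [0.536  0.216  0.0614]
1151 [0.5705 0.2109 0.0497] [0.2832 0.0113 0.959 ] 0.2871684479847922
((572.0263671875, 210.96847534179688), (90.03065490722656, 25.423208236694336), 89.65623474121094)
0.165917213343733 0.25596235490287017 0.5592452507113108 0.5850065435628137
lid_tab [([0.384, 0.078, 0.029], 0.9), ([0.391, 0.262, 0.04], 0.86), ([0.569, 0.208, 0.048], 0.85), ([0.565, 0.056, 0.029], 0.76)]
lid_hinge [([0.388, 0.075, 0.035], 0.93), ([0.566, 0.21, 0.048], 0.82), ([0.392, 0.257, 0.043], 0.82), ([0.565, 0.057, 0.026], 0.69)]
```

Call:
jog_arm(targets=[-15,-1,-40,0,-0.1,0,0.5,-15,-1,-75,0,-0.2,0,0.5,-15,-1,-107,0,-0.3,0,0.5,-15,-1,-107,0,-0.3,0,0.5,-11,-1,-121,0,-0.3,0,0.5,-6,-1,-135,0,-0.3,0,0.5,-2,-1,-150,0,-0.3,0,0.5,2,-1,-164,0,-0.3,0,0.5,2,-1,-164,0,-0.3,0,0.5,2,-1,-164,0,-0.3,0,0.5])

```text
time: 2.93
ee_pos: [0.5146, 0.2083, 0.05]
tcp_rot: [-1.87, -0.0, 1.573]
force: [-0.1, 0.0, -0.7]
opening: 0.0428
```

```bash
python3 - <<'E'
from h import *
snap('wrist','w2');snap('side','s2')
s=env.get_state()
for k in ['time','q','ee_pos','tcp_rot','force','opening']: print(k,np.round(s[k],4))
a=cv2.imread('pics/w2.png');b=cv2.imread('pics/s2.png')
cv2.imwrite('pics/c2.png',np.hstack([a[100:420,100:500],cv2.resize(b[110:230,210:360],(400,320))]))
E
```

```text
time 3.0333
q [-0.5724  0.5985  0.0061  2.2098  1.1043  0.1742 -0.0737]
ee_pos [0.5145 0.2079 0.0507]
tcp_rot [-1.8698e+00  2.0000e-04  1.5723e+00]
force [0.3635 0.43   0.231 ]
opening 0.0427
```

View pics/c2.png

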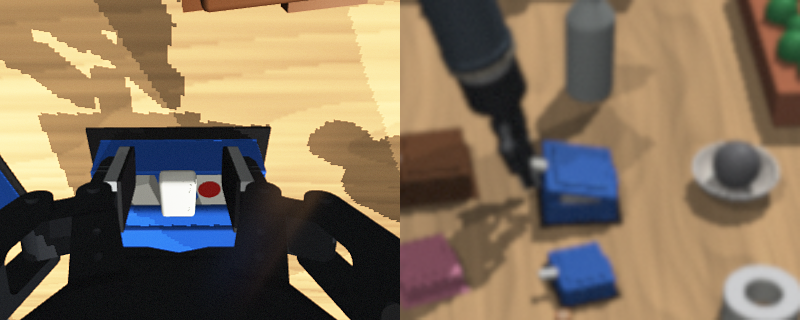

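The tab sits between the pads at about crop (178,195), and the red dot is visible at (209,189). Closing on it.

Call:
jog_arm(targets=[0,0,0,0,0,0,0,0,0,0,0,0,0,0,0,0,0,0,0,0,0,0,0,0,0,0,0,0,0,0,0,0,0,0,0,0,0,0,0,0,0,0])

```text
time: 3.53
ee_pos: [0.5146, 0.2079, 0.0515]
tcp_rot: [-1.871, -0.001, 1.572]
force: [-2.0, 2.4, 1.1]
opening: 0.0147
```

```bash
python3 - <<'E'
from h import *
H=np.array([.6213,.031])
def tcp(p,a,r=.111):
    G=H+r*np.array([-np.cos(p),np.sin(p)])+.003*np.array([np.sin(p),np.cos(p)])
    return G+.005*np.array([np.sin(a),-np.cos(a)])
p0,a0=.2,.3
b=tcp(p0,a0)
print(b)
N=40
for i in range(1,N+1):
    p=p0+(2.1-p0)*i/N; a=a0-(.3+.35)*i/N
    d=(tcp(p,a)-b)*1000
    print(i,round(p,3),d.round(1),round(a0-a,3))
E
```

```text
[0.51458622 0.05121581]
1 0.247 [1.2 5.1] 0.016
2 0.295 [ 2.7 10.1] 0.032
3 0.343 [ 4.4 15. ] 0.049
4 0.39 [ 6.4 19.9] 0.065
5 0.438 [ 8.5 24.6] 0.081
6 0.485 [10.9 29.3] 0.097
7 0.532 [13.5 33.8] 0.114
8 0.58 [16.4 38.2] 0.13
9 0.628 [19.4 42.4] 0.146
10 0.675 [22.6 46.5] 0.162
11 0.723 [26.  50.5] 0.179
12 0.77 [29.6 54.2] 0.195
13 0.818 [33.4 57.8] 0.211
14 0.865 [37.4 61.2] 0.227
15 0.913 [41.5 64.4] 0.244
16 0.96 [45.7 67.4] 0.26
17 1.008 [50.1 70.2] 0.276
18 1.055 [54.6 72.8] 0.292
19 1.103 [59.2 75.2] 0.309
20 1.15 [64.  77.3] 0.325
21 1.198 [68.8 79.2] 0.341
22 1.245 [73.7 80.9] 0.357
23 1.292 [78.7 82.4] 0.374
24 1.34 [83.8 83.5] 0.39
25 1.387 [88.9 84.5] 0.406
26 1.435 [94.  85.2] 0.422
27 1.483 [99.2 85.7] 0.439
28 1.53 [104.4  85.9] 0.455
29 1.577 [109.6  85.8] 0.471
30 1.625 [114.8  85.5] 0.487
31 1.673 [120.  85.] 0.504
32 1.72 [125.1  84.2] 0.52
33 1.768 [130.2  83.2] 0.536
34 1.815 [135.2  81.9] 0.552
35 1.863 [140.2  80.4] 0.569
36 1.91 [145.1  78.7] 0.585
37 1.958 [149.9  76.7] 0.601
38 2.005 [154.6  74.5] 0.617
39 2.053 [159.2  72. ] 0.634
40 2.1 [163.6  69.4] 0.65
```

Call:
jog_arm(targets=[1.2,0,5.1,0,0.016,0,0,2.7,0,10.1,0,0.032,0,0,4.4,0,15,0,0.049,0,0,6.4,0,19.9,0,0.065,0,0,8.5,0,24.6,0,0.081,0,0,10.9,0,29.3,0,0.097,0,0,13.5,0,33.8,0,0.114,0,0,16.4,0,38.2,0,0.13,0,0,19.4,0,42.4,0,0.146,0,0,22.6,0,46.5,0,0.162,0,0])

```text
time: 4.37
ee_pos: [0.537, 0.208, 0.0974]
tcp_rot: [-1.707, -0.001, 1.572]
force: [4.9, 4.4, -11.1]
opening: 0.0141
```

```bash
python3 - <<'E'
from h import *
snap('wrist','w3');snap('side','s3')
s=env.get_state()
for k in ['time','q','ee_pos','tcp_rot','force','moment','opening']: print(k,np.round(s[k],4))
a=cv2.imread('pics/w3.png');b=cv2.imread('pics/s3.png')
cv2.imwrite('pics/c3.png',np.hstack([a[100:420,100:500],cv2.resize(b[110:230,210:360],(400,320))]))
E
```

```text
time 4.4667
q [-0.1542  0.592  -0.5007  1.9759  0.6304  0.6063  0.487 ]
ee_pos [0.5375 0.2081 0.0977]
tcp_rot [-1.7073e+00 -1.7000e-03  1.5708e+00]
force [-0.1981  4.9584 -4.61  ]
moment [1.0437 0.6111 0.4715]
opening 0.0142
```

View pics/c3.png

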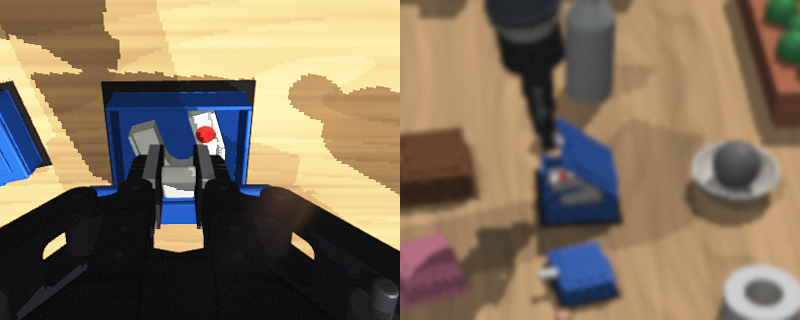

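Call:
jog_arm(targets=[3.4,0,4,0,0.017,0,0,7,0,7.7,0,0.033,0,0,10.8,0,11.3,0,0.049,0,0,14.8,0,14.7,0,0.065,0,0,18.9,0,17.9,0,0.082,0,0,23.1,0,20.9,0,0.098,0,0,27.5,0,23.7,0,0.114,0,0,32,0,26.3,0,0.13,0,0,36.6,0,28.7,0,0.147,0,0,41.4,0,30.8,0,0.163,0,0,46.2,0,32.7,0,0.179,0,0,51.1,0,34.4,0,0.195,0,0,56.1,0,35.9,0,0.212,0,0,61.2,0,37,0,0.228,0,0,66.3,0,38,0,0.244,0,0,71.4,0,38.7,0,0.26,0,0,76.6,0,39.2,0,0.277,0,0,81.8,0,39.4,0,0.293,0,0])

```text
time: 5.97
ee_pos: [0.6171, 0.2087, 0.1362]
tcp_rot: [-1.41, -0.001, 1.573]
force: [-5.6, 5.7, -2.7]
opening: 0.0144
```

```bash
python3 - <<'E'
from h import *
snap('wrist','w4');snap('side','s4')
s=env.get_state()
for k in ['time','q','ee_pos','tcp_rot','force','moment','opening']: print(k,np.round(s[k],4))
a=cv2.imread('pics/w4.png');b=cv2.imread('pics/s4.png')
cv2.imwrite('pics/c4.png',np.hstack([a[100:420,100:500],cv2.resize(b[110:230,210:360],(400,320))]))
E
```

```text
time 6.0667
q [-0.027   0.7813 -0.6343  1.4655  0.3783  1.1754  0.8556]
ee_pos [0.6183 0.2087 0.1362]
tcp_rot [-1.412  -0.0017  1.5715]
force [-2.3735  5.3193 -3.702 ]
moment [ 1.0284  0.5979 -0.0251]
opening 0.0143
```

View pics/c4.png

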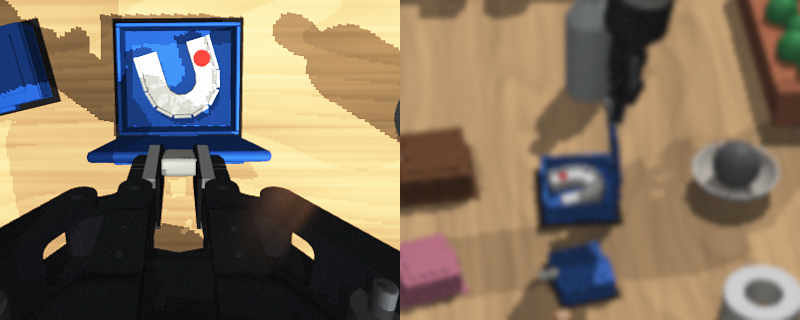

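Call:
jog_arm(targets=[5.2,0,-0.1,0,0.016,0,0,10.4,0,-0.4,0,0.032,0,0,15.6,0,-0.9,0,0.049,0,0,20.7,0,-1.7,0,0.065,0,0,25.8,0,-2.7,0,0.081,0,0,30.8,0,-4,0,0.097,0,0,35.8,0,-5.5,0,0.114,0,0,40.7,0,-7.2,0,0.13,0,0,45.5,0,-9.2,0,0.146,0,0,47.9,0,-10.3,0,0.154,0,0,50.2,0,-11.4,0,0.162,0,0,51.4,0,-12,0,0.166,0,0,51.4,0,-12,0,0.166,0,0])

```text
time: 7.15
ee_pos: [0.6691, 0.2092, 0.1244]
tcp_rot: [-1.246, -0.002, 1.573]
force: [-3.3, 6.0, -1.8]
opening: 0.0135
```

```bash
python3 - <<'E'
from h import *
snap('wrist','w5');snap('side','s5')
s=env.get_state()
for k in ['time','q','ee_pos','tcp_rot','force','moment','opening']: print(k,np.round(s[k],4))
a=cv2.imread('pics/w5.png');b=cv2.imread('pics/s5.png')
cv2.imwrite('pics/c5.png',np.hstack([a[100:420,100:500],cv2.resize(b[110:230,210:360],(400,320))]))
z=load('w4');p=z['p'].astype(int);K=z['K'];R=z['R'];t=z['t']
m=(p[:,:,0]>150)&(p[:,:,1]<110)&(p[:,:,2]<110);m[:100]=0;m[200:]=0;m[:,:260]=0;m[:,340:]=0
v,u=np.nonzero(m);print(len(u),u.mean(),v.mean(),u.min(),u.max(),v.min(),v.max())
ray=R.T@np.array([(u.mean()-K[0,2])/K[0,0],(v.mean()-K[1,2])/K[1,1],1]);o=-R.T@t
print('dot',o+ray*(.018-o[2])/ray[2], np.median(world(z)[m],0))
E
```

```text
time 7.25
q [-0.0543  0.95   -0.6218  1.1391  0.3341  1.4672  0.9631]
ee_pos [0.6689 0.2092 0.1245]
tcp_rot [-1.2464 -0.0019  1.5728]
force [-2.8522  4.7088 -2.598 ]
moment [ 1.2596  0.4444 -0.2781]
opening 0.0141
203 301.1871921182266 157.60591133004925 294 309 150 165
dot [0.55972486 0.22781411 0.018     ] [0.55994677 0.22772313 0.0178355 ]
```

View pics/c5.png

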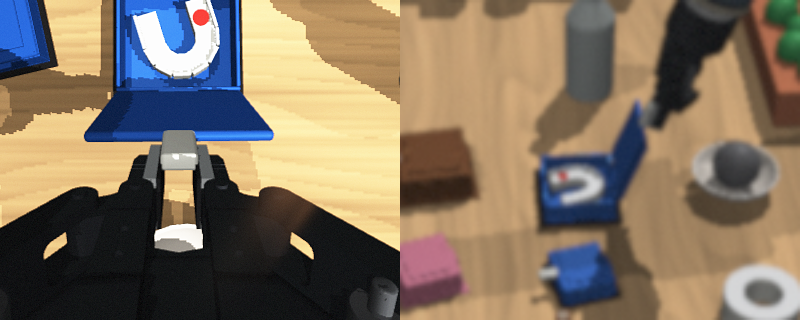

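Call:
jog_arm(targets=[1.1,0,-0.6,0,0.004,0,0,2.2,0,-1.2,0,0.008,0,0,3.4,0,-1.8,0,0.012,0,0,4.5,0,-2.4,0,0.016,0,0])

```text
time: 7.58
ee_pos: [0.673, 0.2092, 0.1224]
tcp_rot: [-1.229, -0.002, 1.573]
force: [-4.6, 5.3, 2.0]
opening: 0.0141
```

Call:
jog_arm(targets=[0.6,0,-0.3,0,0.002,0,0,1.1,0,-0.6,0,0.004,0,0,1.7,0,-0.9,0,0.006,0,0,2.2,0,-1.2,0,0.008,0,0])

```text
time: 7.92
ee_pos: [0.675, 0.2092, 0.1214]
tcp_rot: [-1.221, -0.002, 1.573]
force: [-6.2, 5.3, 1.2]
opening: 0.0138
```

Call:
jog_arm(targets=[0.6,0,-0.3,0,0.002,0,0,1.1,0,-0.6,0,0.004,0,0,1.7,0,-0.9,0,0.006,0,0,2.2,0,-1.2,0,0.008,0,0])

```text
time: 8.25
ee_pos: [0.6774, 0.2091, 0.12]
tcp_rot: [-1.214, -0.002, 1.573]
force: [-5.2, 6.6, -0.2]
opening: 0.0137
```

```bash
cat > lid.py <<'E'
from h import *
import sys
tag=sys.argv[1]
for cam in ['wrist','side','top']:
    p,d,c=snap(cam,tag+cam)
    z=load(tag+cam);W=world(z);p=p.astype(int)
    b=(p[:,:,2]>p[:,:,0]+40)&(d>0)
    b&=(W[...,0]>.615)&(W[...,0]<.72)&(abs(W[...,1]-.209)<.05)&(W[...,2]>.045)&(W[...,2]<.118)
    b=cv2.erode(b.astype(np.uint8),np.ones((3,3)))>0
    Q=W[b]
    if len(Q)<30: print(cam,len(Q));continue
    c0=np.median(Q,0)
    for i in range(6):
        n=np.linalg.svd(Q-c0,full_matrices=False)[2][2];n*=-np.sign(n[0]);Q=Q[abs((Q-c0)@n)<(.004 if i<3 else .0025)];c0=Q.mean(0)
    # underside normal at phi: (-sin phi, -cos phi)
    print(cam,len(Q),c0.round(4),n.round(3),'phi',round(np.arctan2(-n[0],-n[2]),3),'std',((Q-c0)@n).std(), 'rayphi',np.arctan2(c0[2]-.031,.6213-c0[0]))
s=env.get_state();print(s['time'],s['force'].round(2) if hasattr(s['force'],'round') else s['force'])
E
python3 lid.py L1
```

```text
wrist 6681 [0.6461 0.2089 0.0872] [-0.903 -0.01   0.429] phi 2.015 std 0.0005910496911534294 rayphi 1.9868082709852568
side 105 [0.6421 0.2016 0.078 ] [-0.913  0.002  0.408] phi 1.991 std 0.001115686710584566 rayphi 1.9872064170169377
top 319 [0.6434 0.222  0.0809] [-0.91  -0.005  0.414] phi 1.998 std 0.0011309983011019227 rayphi 1.986635310532429
8.4 [-4.78  5.98 -0.82]
```

Call:
jog_arm(targets=[1,0,-0.5,0,0.006,0,0,2,0,-1,0,0.012,0,0,3,0,-1.5,0,0.018,0,0,4,0,-2,0,0.024,0,0,5,0,-2.6,0,0.03,0,0,6,0,-3.1,0,0.036,0,0])

```text
time: 8.9
ee_pos: [0.6832, 0.2093, 0.1162]
tcp_rot: [-1.177, -0.002, 1.574]
force: [-6.5, 6.3, -4.5]
opening: 0.0129
```

Call:
jog_arm(targets=[0.5,0,-0.3,0,0.003,0,0,1,0,-0.5,0,0.006,0,0,1.5,0,-0.8,0,0.009,0,0,2,0,-1,0,0.012,0,0])

```text
time: 9.23
ee_pos: [0.685, 0.2093, 0.115]
tcp_rot: [-1.164, -0.002, 1.574]
force: [-7.0, 6.6, -5.0]
opening: 0.0132
```

```bash
python3 lid.py L2
```

```text
wrist 7165 [0.6506 0.2095 0.0852] [-0.867 -0.009  0.499] phi 2.093 std 0.0005933055517162273 rayphi 2.0662438057712227
side 126 [0.6462 0.2027 0.077 ] [-0.876  0.009  0.482] phi 2.074 std 0.0011654601907590827 rayphi 2.0667157791573034
top 339 [0.6468 0.2203 0.0777] [-0.877 -0.013  0.481] phi 2.072 std 0.00113879211038303 rayphi 2.0699427665442176
9.3833 [-5.79  6.09 -5.35]
```

Call:
jog_arm(targets=[0.5,0,-0.3,0,0.003,0,0,1,0,-0.6,0,0.006,0,0,1.4,0,-0.8,0,0.009,0,0,1.8,0,-1,0,0.012,0,0])

```text
time: 9.72
ee_pos: [0.6866, 0.2093, 0.1138]
tcp_rot: [-1.152, -0.002, 1.574]
force: [-7.0, 5.9, -6.5]
opening: 0.0132
```

Call:
jog_arm(targets=[0.5,0,-0.3,0,0.003,0,0,1,0,-0.6,0,0.006,0,0,1,0,-0.6,0,0.006,0,0])

```text
time: 9.97
ee_pos: [0.687, 0.2093, 0.1134]
tcp_rot: [-1.144, -0.001, 1.574]
force: [-10.3, 5.3, -3.5]
opening: 0.0129
```

```bash
python3 lid.py L3
```

```text
wrist 7131 [0.6517 0.2096 0.0845] [-0.855 -0.009  0.519] phi 2.116 std 0.0005936783673167923 rayphi 2.087848442029969
side 124 [0.6475 0.2013 0.0765] [-0.868  0.002  0.497] phi 2.091 std 0.0011388447215962057 rayphi 2.0926763085070754
top 363 [0.6483 0.222  0.0782] [-0.859 -0.011  0.512] phi 2.108 std 0.0012079043893031237 rayphi 2.089903901988603
10.1167 [-9.67  5.32 -4.34]
```

The lid reads about 2.10 rad in all three cameras. Force rose and the hand stopped following, so the lid is at its stop. Releasing and backing off along the fingers.

Call:
jog_arm(targets=[0,0,0,0,0,0,0.4,0,0,0,0,0,0,0.4,0,0,0,0,0,0,0.4,0,0,0,0,0,0,0.4,0,0,0,0,0,0,0.4,4,0,9,0,0,0,0.4,10,0,22,0,0,0,0.4,18,0,40,0,0,0,0.4,32,0,70,0,0,0,0.4,40,0,100,0,-0.1,0,0.4,40,0,130,0,-0.2,0,0.4,40,0,140,0,-0.2,0,0.4])

```text
time: 11.12
ee_pos: [0.7298, 0.2092, 0.2612]
tcp_rot: [-1.363, -0.004, 1.573]
force: [-0.7, 0.5, 2.2]
opening: 0.0338
```

```bash
python3 lid.py L4; python3 - <<'E'
from h import *
s=env.get_state()
for k in ['q','ee_pos','tcp_rot','opening']: print(k,np.round(s[k],4))
E
```

```text
wrist 2426 [0.6492 0.2082 0.0826] [-0.857 -0.008  0.516] phi 2.113 std 0.0005354603048518677 rayphi 2.0664882578414785
side 121 [0.6467 0.2012 0.0755] [-0.865  0.019  0.501] phi 2.096 std 0.0011482190208287667 rayphi 2.0894597626983202
top 90 [0.6505 0.2449 0.0823] [-0.866 -0.008  0.499] phi 2.093 std 0.001077783623092126 rayphi 2.0882577063846846
11.2667 [-0.31 -0.39 -0.46]
q [-0.0997  0.8919 -0.6063  0.848   0.3484  1.6912  1.0257]
ee_pos [0.7304 0.2073 0.2572]
tcp_rot [-1.3549e+00 -6.0000e-04  1.5709e+00]
opening 0.0341
```

View pics/L4wrist.png

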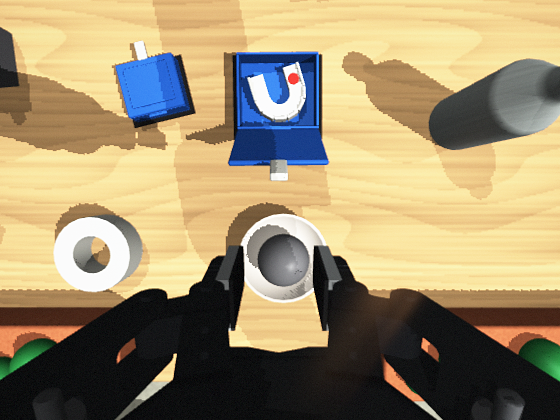

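Call:
jog_arm(targets=[-196,-359,23,0,-0.215,0,1,-196,-359,23,0,-0.215,0,1,-196,-359,23,0,-0.215,0,1,-196,-359,23,0,-0.215,0,1,-196,-359,23,0,-0.215,0,1,-196,-359,23,0,-0.215,0,1,-196,-359,23,0,-0.215,0,1,-196,-359,23,0,-0.215,0,1,-196,-359,23,0,-0.215,0,1,-196,-359,23,0,-0.215,0,1,-196,-359,23,0,-0.215,0,1,-196,-359,23,0,-0.215,0,1,-196,-359,23,0,-0.215,0,1])

```text
time: 12.35
ee_pos: [0.5335, -0.1534, 0.277]
tcp_rot: [-1.565, -0.0, 1.567]
force: [0.9, 0.9, 0.7]
opening: 0.085
```

```bash
python3 - <<'E'
from h import *
s=env.get_state()
p,d,c=snap('wrist','w6')
for k in ['time','q','ee_pos','tcp_rot','opening']: print(k,np.round(s[k],4))
z=load('w6');W=world(z);p=p.astype(int)
r=(abs(W[...,0]-.534)<.06)&(abs(W[...,1]+.152)<.06)
S=W[r&(abs(W[...,2]-.072)<.002)];print('stand',cv2.minAreaRect((S[:,:2]*1000).astype(np.float32)))
o=r&(W[...,2]>.085)&(W[...,2]<.18)&(p[...,0]>p[...,2]+40)
O=W[o];print(len(O),O[:,2].max())
for a,b in [(.158,.166),(.14,.155),(.12,.14),(.1,.12),(.085,.1)]:
    q=O[(O[:,2]>a)&(O[:,2]<b)]
    if len(q): print(a,len(q),q.mean(0).round(4),q.min(0).round(4),q.max(0).round(4))
E
```

```text
time 12.35
q [ 0.6561  0.4299 -0.6814  1.6902  0.294   1.132   1.4588]
ee_pos [ 0.5335 -0.1534  0.277 ]
tcp_rot [-1.5653e+00 -3.0000e-04  1.5673e+00]
opening 0.085
stand ((534.0147094726562, -148.39645385742188), (64.25656127929688, 64.05311584472656), 5.079434394836426)
494 0.16360763128151765
0.158 283 [ 0.5337 -0.1489  0.1617] [ 0.5265 -0.1563  0.1584] [ 0.5419 -0.1416  0.1636]
0.14 40 [ 0.5274 -0.1487  0.1447] [ 0.5259 -0.1557  0.1402] [ 0.5313 -0.1418  0.1521]
0.12 72 [ 0.5277 -0.149   0.1301] [ 0.5261 -0.156   0.1202] [ 0.5321 -0.1414  0.1398]
0.1 58 [ 0.5277 -0.1487  0.1105] [ 0.526  -0.1562  0.1006] [ 0.5329 -0.1413  0.1192]
0.085 41 [ 0.5277 -0.1489  0.0932] [ 0.5261 -0.1563  0.0851] [ 0.5332 -0.1418  0.1   ]
```

View pics/w6.png

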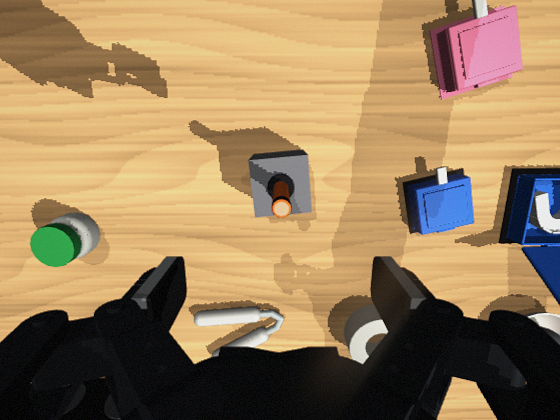

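Call:
jog_arm(targets=[0.5,3.5,-25,0,0,0,1,0.5,3.5,-50,0,0,0,1,0.5,3.5,-75,0,0,0,1,0.5,3.5,-95,0,0,0,1,0.5,3.5,-115,0,0,0,1,0.5,3.5,-132,0,0,0,1,0.5,3.5,-148,0,0,0,1,0.5,3.5,-158,0,0,0,1,0.5,3.5,-160,0,0,0,1,0.5,3.5,-160,0,0,0,1])

```text
time: 13.23
ee_pos: [0.5349, -0.147, 0.1171]
tcp_rot: [-1.566, -0.001, 1.573]
force: [0.2, 1.2, -0.8]
opening: 0.0855
```

```bash
python3 - <<'E'
from h import *
s=env.get_state()
for k in ['time','q','ee_pos','tcp_rot','force','opening']: print(k,np.round(s[k],4))
E
```

```text
time 13.2333
q [ 0.5698  0.6021 -0.5911  1.8923  0.4591  0.7908  1.3009]
ee_pos [ 0.5349 -0.147   0.1171]
tcp_rot [-1.5657e+00 -9.0000e-04  1.5726e+00]
force [ 0.1523  1.171  -0.7559]
opening 0.0855
```

Call:
jog_arm(targets=[-1,-2,0,0,-0.005,0,1,-1,-2,0,0,-0.005,0,1,-1,-2,0,0,-0.005,0,0,-1,-2,0,0,-0.005,0,0,-1,-2,0,0,-0.005,0,0,-1,-2,0,0,-0.005,0,0,-1,-2,0,0,-0.005,0,0,-1,-2,0,0,-0.005,0,0,-1,-2,0,0,-0.005,0,0,-1,-2,0,0,-0.005,0,0])

```text
time: 14.07
ee_pos: [0.5338, -0.1502, 0.1178]
tcp_rot: [-1.572, 0.0, 1.571]
force: [-0.7, 0.0, 3.3]
opening: 0.0149
```

```bash
python3 - <<'E'
from h import *
s=env.get_state()
for k in ['time','q','ee_pos','tcp_rot','force','moment','opening']: print(k,np.round(s[k],4))
snap('wrist','w7')
E
```

```text
time 14.0667
q [ 0.5768  0.5982 -0.5908  1.8978  0.4611  0.7826  1.3033]
ee_pos [ 0.5338 -0.1502  0.1178]
tcp_rot [-1.5719e+00  1.0000e-04  1.5710e+00]
force [-0.6969  0.0075  3.3343]
moment [-0.0322  0.1025 -0.093 ]
opening 0.0149
```

View pics/w7.png

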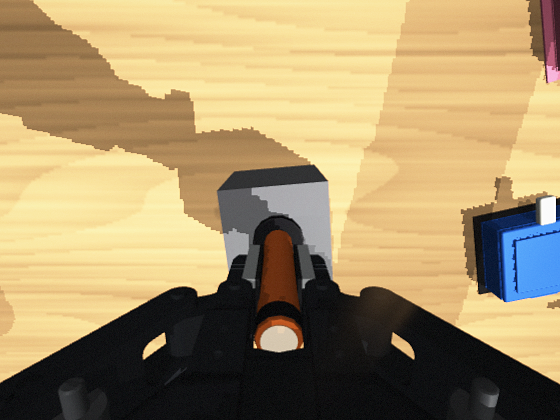

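The pads hold the handle, opening 14.9 mm, with the pen at (280,290) in view. Lifting straight up.

Call:
jog_arm(targets=[0,0,5,0,0,0,0,0,0,12,0,0,0,0,0,0,20,0,0,0,0,0,0,28,0,0,0,0,0,0,36,0,0,0,0,0,0,44,0,0,0,0,0,0,52,0,0,0,0,0,0,60,0,0,0,0,0,0,70,0,0,0,0,0,0,80,0,0,0,0,0,0,90,0,0,0,0,0,0,100,0,0,0,0,0,0,100,0,0,0,0,0,0,100,0,0,0,0])

```text
time: 15.28
ee_pos: [0.534, -0.1503, 0.2183]
tcp_rot: [-1.573, 0.0, 1.571]
force: [-0.1, 0.1, -0.3]
opening: 0.0147
```

```bash
cat > pen.py <<'E'
from h import *
import sys
tag=sys.argv[1]
s=env.get_state()
for k in ['time','ee_pos','tcp_rot','force','moment','opening']: print(k,np.round(s[k],4))
e=np.array(s['ee_pos'])
for cam in ['side','top','wrist']:
    snap(cam,tag+cam)
    if cam!='wrist':
        K=env.calibration(cam);q=K['R']@(e+[0,0,-.05])+K['t'];u=K['camera_matrix']@q;print(cam,'uv',u[:2]/u[2])
E
python3 pen.py P1
```

```text
time 15.2833
ee_pos [ 0.534  -0.1503  0.2183]
tcp_rot [-1.5729e+00  4.0000e-04  1.5708e+00]
force [-0.0801  0.0973 -0.2503]
moment [-0.0342 -0.0104  0.0397]
opening 0.0147
side uv [270.68131402 225.64938345]
top uv [352.79495017 210.34767213]
```

```bash
python3 - <<'E'
import cv2,numpy as np
a=cv2.imread('pics/P1side.png')[170:290,210:330];b=cv2.imread('pics/P1wrist.png')
cv2.imwrite('pics/c6.png',np.hstack([cv2.resize(a,(420,420),interpolation=cv2.INTER_CUBIC),b[:,90:470]]))
E
```

```text
(no output)
```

View pics/c6.png

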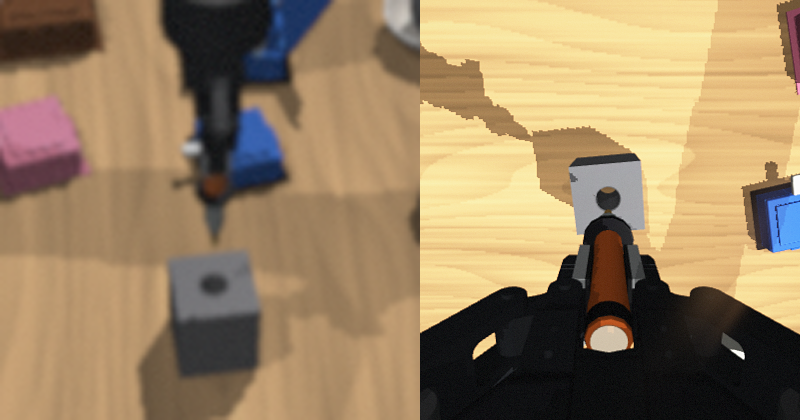

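The gauge is clear of the stand: tip at crop (215,240) on the left, empty hole visible. I'll check how upright it is and where the tip lies.

```bash
cat > axis.py <<'E'
from h import *
import sys
def axis(fn,e):
    z=load(fn);W=world(z);p=z['p'].astype(int)
    r=(abs(W[...,0]-e[0])<.03)&(abs(W[...,1]-e[1])<.02)
    O=W[r&(W[...,2]>e[2]-.045)&(W[...,2]<e[2]+.042)&(p[...,0]>p[...,2]+40)]
    from scipy.optimize import least_squares
    f=lambda k:np.hypot(O[:,0]-k[0]-k[2]*(O[:,2]-e[2]),O[:,1]-k[1]-k[3]*(O[:,2]-e[2]))-.008
    s=least_squares(f,[e[0],e[1],0,0],loss='soft_l1',f_scale=.001)
    k=s.x;print(fn,len(O),'axis at tcp z',k[:2].round(4),'slopes',k[2:].round(4),'rms',np.sqrt(np.mean(s.fun**2)))
    print(' tip estimate',k[:2]-k[2:]*.102, 'off tcp',(k[:2]-k[2:]*.102-e[:2]).round(4))
axis(sys.argv[1],eval(sys.argv[2]))
E
python3 axis.py P1wrist "[.534,-.1503,.2183]"; python3 axis.py w7 "[.5338,-.1502,.1178]"
python3 - <<'E'
from h import *
# tip in side: rows near
z=load('P1side');W=world(z)
for v in range(234,243): print(v,[tuple(W[v,u].round(3)) for u in (270,271,272)])
K=z['K']
for h in (.107,.112,.117):
    q=K@(z['R']@np.array([.534,-.1495,h])+z['t']);print(h,q[:2]/q[2])
E
```

```text
P1wrist 2568 axis at tcp z [ 0.5334 -0.1499] slopes [0.0055 0.0007] rms 0.00142756312049387
 tip estimate [ 0.53283258 -0.14998575] off tcp [-0.0012  0.0003]
w7 2340 axis at tcp z [ 0.5338 -0.1499] slopes [0.0026 0.0016] rms 0.000715701473898266
 tip estimate [ 0.53350917 -0.15009541] off tcp [-0.0003  0.0001]
234 [(np.float64(0.532), np.float64(-0.162), np.float64(0.15)), (np.float64(0.534), np.float64(-0.16), np.float64(0.147)), (np.float64(0.537), np.float64(-0.155), np.float64(0.142))]
235 [(np.float64(0.532), np.float64(-0.156), np.float64(0.139)), (np.float64(0.534), np.float64(-0.16), np.float64(0.143)), (np.float64(0.537), np.float64(-0.155), np.float64(0.138))]
236 [(np.float64(0.532), np.float64(-0.154), np.float64(0.133)), (np.float64(0.535), np.float64(-0.155), np.float64(0.134)), (np.float64(0.538), np.float64(-0.151), np.float64(0.13))]
237 [(np.float64(0.532), np.float64(-0.152), np.float64(0.127)), (np.float64(0.535), np.float64(-0.154), np.float64(0.129)), (np.float64(0.546), np.float64(-0.037), np.float64(0.002))]
238 [(np.float64(0.532), np.float64(-0.152), np.floa
[... 268 characters left out ...]
(0.545), np.float64(-0.045), np.float64(0.001))]
240 [(np.float64(0.539), np.float64(-0.05), np.float64(0.003)), (np.float64(0.542), np.float64(-0.047), np.float64(0.0)), (np.float64(0.545), np.float64(-0.045), np.float64(-0.002))]
241 [(np.float64(0.539), np.float64(-0.053), np.float64(0.002)), (np.float64(0.542), np.float64(-0.053), np.float64(0.002)), (np.float64(0.545), np.float64(-0.055), np.float64(0.004))]
242 [(np.float64(0.535), np.float64(-0.118), np.float64(0.07)), (np.float64(0.537), np.float64(-0.119), np.float64(0.07)), (np.float64(0.54), np.float64(-0.119), np.float64(0.071))]
0.107 [270.57221926 241.41835556]
0.112 [270.57942086 240.15303945]
0.117 [270.58666103 238.88094617]
```

Call:
jog_arm(targets=[0,6,0,0,0,0,0,2,20,0,0,0,0,0,4,42,0,0,0,0,0,6,70,0,0,0,0,0,8,100,0,0,0,0,0,10,130,0,0,0,0,0,12,160,0,0,0,0,0,14,190,0,0,0,0,0,16,220,0,0,0,0,0,18,250,0,0,0,0,0,20,280,0,0,0,0,0,22,308,0,0,0,0,0,24,332,0,0,0,0,0,25,352,0,0,0,0,0,26,366,0,0,0,0,0,26,374,0,0,0,0,0,26,378,0,0,0,0,0,26,378,0,0,0,0,0,26,378,0,0,0,0,0])

```text
time: 17.02
ee_pos: [0.5597, 0.2269, 0.2174]
tcp_rot: [-1.571, 0.001, 1.57]
force: [0.5, -1.0, -0.9]
opening: 0.0145
```

```bash
python3 pen.py P2; python3 - <<'E'
import cv2,numpy as np
a=cv2.imread('pics/P2side.png')[110:230,210:330];b=cv2.imread('pics/P2wrist.png')
cv2.imwrite('pics/c7.png',np.hstack([cv2.resize(a,(420,420),interpolation=cv2.INTER_CUBIC),b[:,90:470]]))
E
```

```text
time 17.0167
ee_pos [0.5597 0.2269 0.2174]
tcp_rot [-1.5714e+00  9.0000e-04  1.5703e+00]
force [ 0.4854 -1.0122 -0.9397]
moment [-0.0628 -0.0302  0.0273]
opening 0.0145
side uv [271.10090377 139.013699  ]
top uv [189.93578508 196.1448675 ]
```

View pics/c7.png

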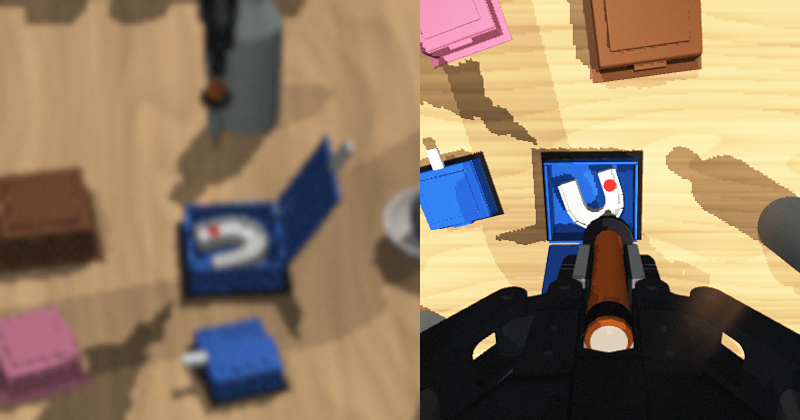

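The gauge is over the case with the tip above the dot: dot at crop (610,185) in the wrist view and (214,231) in the side view. Re-measuring the dot and the axis.

```bash
cat > dot.py <<'E'
from h import *
import sys
for fn in sys.argv[1:]:
    z=load(fn);p=z['p'].astype(int);K=z['K'];R=z['R'];t=z['t'];W=world(z)
    m=(p[...,0]>p[...,1]+60)&(p[...,0]>p[...,2]+60)&(abs(W[...,0]-.56)<.02)&(abs(W[...,1]-.228)<.02)&(W[...,2]<.03)
    v,u=np.nonzero(m);
    if len(u)==0: print(fn,'none');continue
    ray=R.T@np.array([(u.mean()-K[0,2])/K[0,0],(v.mean()-K[1,2])/K[1,1],1]);o=-R.T@t
    X=W[m];print(fn,len(u),u.mean().round(1),v.mean().round(1),'dot',(o+ray*(.018-o[2])/ray[2]).round(4),X.min(0).round(4),X.max(0).round(4))
E
python3 dot.py P2wrist P2side P2top w3 w4 w5 L4wrist L4top L4side
python3 axis.py P2wrist "[.5597,.2269,.2174]"
```

```text
P2wrist 125 279.3 184.9 dot [0.5582 0.228  0.018 ] [0.5517 0.2212 0.0154] [0.5651 0.2341 0.02  ]
P2side 4 270.5 175.5 dot [0.5584 0.2273 0.018 ] [0.5567 0.2224 0.016 ] [0.5601 0.2322 0.0242]
P2top none
w3 256 304.9 233.9 dot [0.5592 0.2277 0.018 ] [0.5523 0.2211 0.0166] [0.566  0.2342 0.0198]
w4 228 301.2 157.8 dot [0.5598 0.2279 0.018 ] [0.5535 0.2212 0.0157] [0.5665 0.2342 0.0197]
w5 220 300.5 116.8 dot [0.5582 0.2278 0.018 ] [0.5515 0.2216 0.0163] [0.5655 0.2339 0.0199]
L4wrist 105 293.0 78.3 dot [0.5575 0.2275 0.018 ] [0.5516 0.2214 0.0172] [0.5648 0.2336 0.0216]
L4top 21 202.0 203.0 dot [0.558  0.2273 0.018 ] [0.5525 0.2218 0.0147] [0.5635 0.2327 0.0237]
L4side 4 270.5 175.5 dot [0.5584 0.2273 0.018 ] [0.5566 0.2254 0.0151] [0.5602 0.2294 0.0218]
P2wrist 2349 axis at tcp z [0.56   0.2268] slopes [0.0016 0.0021] rms 0.0011465108136467384
 tip estimate [0.55982049 0.22660005] off tcp [ 0.0001 -0.0003]
```

Call:
jog_arm(targets=[-1.2,1,-10,0,0,0,0,-1.2,1,-20,0,0,0,0,-1.2,1,-30,0,0,0,0,-1.2,1,-40,0,0,0,0,-1.2,1,-50,0,0,0,0,-1.2,1,-60,0,0,0,0,-1.2,1,-70,0,0,0,0,-1.2,1,-78,0,0,0,0,-1.2,1,-83,0,0,0,0,-1.2,1,-86,0,0,0,0,-1.2,1,-88,0,0,0,0,-1.2,1,-88,0,0,0,0,-1.2,1,-88,0,0,0,0])

```text
time: 18.25
ee_pos: [0.5587, 0.229, 0.13]
tcp_rot: [-1.572, -0.0, 1.571]
force: [0.0, 0.5, -0.5]
opening: 0.0145
```

```bash
python3 pen.py P3; python3 dot.py P3wrist P3side;python3 - <<'E'
import cv2,numpy as np
a=cv2.imread('pics/P3side.png')[120:220,230:330];b=cv2.imread('pics/P3wrist.png')
cv2.imwrite('pics/c8.png',np.hstack([cv2.resize(a,(420,420),interpolation=cv2.INTER_CUBIC),b[:,90:470]]))
E
```

```text
time 18.25
ee_pos [0.5587 0.229  0.13  ]
tcp_rot [-1.5723e+00 -2.0000e-04  1.5710e+00]
force [ 0.0037  0.5101 -0.5145]
moment [-0.0119  0.0459  0.0281]
opening 0.0145
side uv [270.62311461 160.59295411]
top uv [196.64118952 200.3448587 ]
P3wrist 171 275.9 206.2 dot [0.5568 0.2274 0.018 ] [0.5516 0.2211 0.0153] [0.5634 0.234  0.0196]
P3side 4 270.5 175.5 dot [0.5584 0.2273 0.018 ] [0.5563 0.2207 0.0157] [0.5604 0.2321 0.0215]
```

View pics/c8.png

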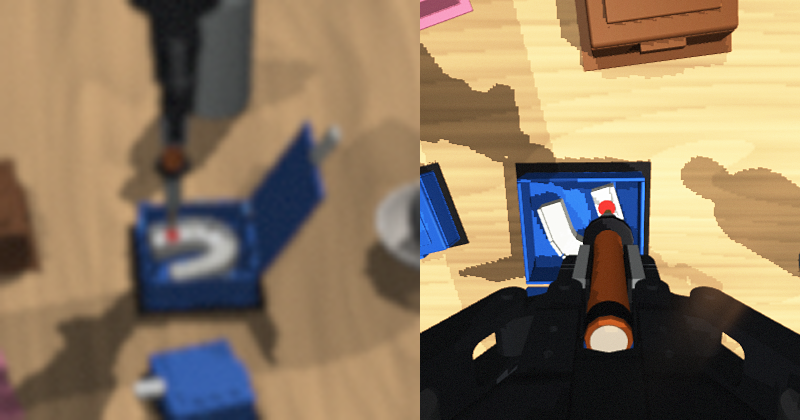

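```bash
cat > avg.py <<'E'
from h import *
import sys
n=int(sys.argv[1]) if len(sys.argv)>1 else 8
F=[];E=[];M=[];T=[]
for i in range(n):
    s=env.get_state();F.append(s['force']);E.append(s['ee_pos']);M.append(s['moment']);T.append(s['joint_torque']);env.camera('side')
print('t',s['time'],'F',np.mean(F,0).round(3),'se',(np.std(F,0)/np.sqrt(n)).round(3),'E',np.mean(E,0).round(5),'sd',np.std(E,0).round(5),'M',np.mean(M,0).round(3))
E
python3 avg.py 12
```

```text
t 18.95 F [-0.216  0.139 -0.838] se [0.177 0.134 0.132] E [0.55862 0.22883 0.12986] sd [7.0e-05 4.0e-05 1.5e-04] M [-0.015  0.007  0.003]
```

Call:
jog_arm(targets=[0,-0.5,-1,0,0,0,0,0,-0.9,-2,0,0,0,0,0,-0.9,-3,0,0,0,0,0,-0.9,-4,0,0,0,0,0,-0.9,-5,0,0,0,0,0,-0.9,-6,0,0,0,0,0,-0.9,-7,0,0,0,0,0,-0.9,-7.5,0,0,0,0,0,-0.9,-8,0,0,0,0,0,-0.9,-8.5,0,0,0,0,0,-0.9,-9,0,0,0,0,0,-0.9,-9,0,0,0,0])

```text
time: 20.0
ee_pos: [0.5585, 0.2279, 0.1206]
tcp_rot: [-1.572, 0.0, 1.571]
force: [-0.1, 0.9, -1.3]
opening: 0.0143
```

```bash
python3 avg.py 8
```

```text
t 20.35 F [ 0.033  0.276 -1.159] se [0.132 0.132 0.159] E [0.55855 0.22791 0.1207 ] sd [3.e-05 2.e-05 4.e-05] M [-0.001 -0.003 -0.004]
```

Call:
jog_arm(targets=[0,0,-0.5,0,0,0,0,0,0,-1,0,0,0,0,0,0,-1.5,0,0,0,0,0,0,-2,0,0,0,0,0,0,-2.5,0,0,0,0,0,0,-3,0,0,0,0,0,0,-3.5,0,0,0,0,0,0,-4,0,0,0,0,0,0,-4,0,0,0,0])

```text
time: 21.15
ee_pos: [0.5586, 0.2279, 0.1166]
tcp_rot: [-1.572, -0.0, 1.571]
force: [0.3, 0.1, 1.0]
opening: 0.0145
```

```bash
python3 avg.py 12
```

```text
t 21.7 F [0.338 0.031 0.532] se [0.12  0.126 0.137] E [0.55857 0.22792 0.11671] sd [2.e-05 1.e-05 3.e-05] M [-0.008 -0.001 -0.005]
```

Call:
jog_arm(targets=[0,0,-0.5,0,0,0,0,0,0,-1,0,0,0,0,0,0,-1.5,0,0,0,0,0,0,-2,0,0,0,0,0,0,-2.5,0,0,0,0,0,0,-2.5,0,0,0,0])

```text
time: 22.25
ee_pos: [0.5585, 0.2279, 0.1141]
tcp_rot: [-1.572, 0.0, 1.571]
force: [-0.9, 0.1, 1.1]
opening: 0.0144
```

```bash
python3 avg.py 30; python3 pen.py P4;python3 dot.py P4wrist P4side;python3 lid.py L5;python3 axis.py P4wrist "[.5586,.2279,.1142]"; python3 - <<'E'
import cv2,numpy as np
a=cv2.imread('pics/P4side.png')[120:220,230:330];b=cv2.imread('pics/P4wrist.png')
cv2.imwrite('pics/c9.png',np.hstack([cv2.resize(a,(420,420),interpolation=cv2.INTER_CUBIC),b[:,90:470]]))
E
```

```text
t 23.7 F [-0.083 -0.117  1.065] se [0.089 0.09  0.082] E [0.55855 0.22791 0.1142 ] sd [2.e-05 2.e-05 3.e-05] M [-0.011 -0.024  0.01 ]
time 23.75
ee_pos [0.5586 0.2279 0.1142]
tcp_rot [-1.5718  0.      1.571 ]
force [-0.2874 -0.5565  0.8705]
moment [ 0.0125 -0.0138  0.0333]
opening 0.0145
side uv [270.57655625 164.59709028]
top uv [198.32227822 201.04127067]
P4wrist 115 277.3 209.9 dot [0.5551 0.2275 0.018 ] [0.552  0.2213 0.0159] [0.5596 0.2341 0.0217]
P4side none
wrist 0
side 122 [0.6461 0.2008 0.0744] [-0.865  0.01   0.501] phi 2.096 std 0.0011829314399560936 rayphi 2.0894959021329447
top 174 [0.6497 0.2329 0.0812] [-0.868 -0.013  0.496] phi 2.09 std 0.0011152166231403822 rayphi 2.0857921618261486
24.05 [-0.02 -0.2   0.18]
P4wrist 2333 axis at tcp z [0.5585 0.2281] slopes [0.0019 0.003 ] rms 0.0005939470218901349
 tip estimate [0.55833221 0.22784044] off tcp [-0.0003 -0.0001]
```

View pics/c9.png

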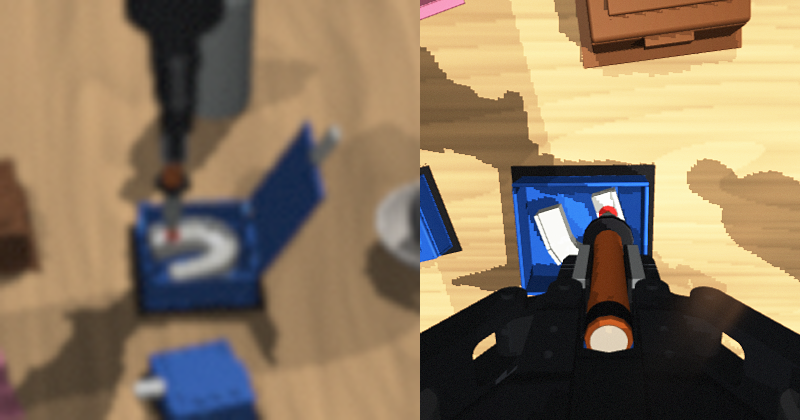

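Net push is about 1.95 N, so the tip is in about 5.8 mm by force and 5.6 mm by kinematics. The lid is open and the gauge is upright on the dot, so I'm handing in.

```bash
python3 -c "
from h import *
print(env.job_done())"
```

```text
the job is handed in; nothing more can be done
None
```

I opened the larger blue case's lid to its stop, took the pen gauge from its stand, and handed in with it held upright on the red dot, tip pushed in about half-way. It took about 24 s of the 69 s allowed.

- **Lid:** I pinched the tab, swung the lid over and eased it onto the stop in 0.5–1 mm steps. The last camera fits give 2.09–2.10 rad. The force while bringing it onto the stop stayed at about 10 N.
- **Gauge position:** The tip is estimated at (0.5583, 0.2278), against the dot measured at about (0.5585, 0.2277). The gauge leans less than 0.3°.
- **Push:** The net push averaged about 1.95 N. That means the tip is in about 5.8 mm by force and about 5.6 mm by arm position, where half-way is 6 mm. The single force readings were noisy, about ±0.5 N or more, so I relied on an average of 30.
- **Checks that disagreed or failed:**
  - My first estimate of the hinge position put the lid at its stop too early. The cameras still read 2.0 rad there, so I moved about 10 mm further.
  - In the last pictures the gauge hid part of the dot. The final wrist reading was 3 mm off and the side view gave none, so I used the earlier unobstructed views.
- **Other things on the bench:** I did not touch any of them, but I did not re-measure their positions at the end.

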